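# Hold the sprung lid of the filament dry box just short of its balance point

### The arm

A 6-joint arm with a two-finger parallel gripper is mounted at the origin on the work surface. World frame = base frame: x ahead of the robot, y to its left, z up, the work surface at z = 0. Lengths are in m, angles in rad, forces in N, time in s.
With the tool pointing down it reaches from about 0.35 to 0.85 m from the base axis. Payload 8.1 kg.
Tool frame: the origin (TCP) lies midway between the tips of the shut fingers; the grasp point (between the pads) lies 19 mm behind it; z points along the fingers, y is the line along which they close (so a half turn about z gives the same grasp; the last joint's range is limited). The gripper opens to 85 mm and grips with 20 to 120 N. Pads are 22 mm wide; open, the fingers measure 114 mm over their backs; the gripper's body (76 mm by 85 mm) begins 54 mm behind the grasp point. The pads swing forward as they close: fully open they stand 13 mm farther back than shut.
Start: joints at [-1.211, 0.13, 1.488, -0, 1.523, -0.085], TCP at [0.258, -0.542, 0.231] pointing down, gripper open.
Joint ranges: [-2.96, 2.96], [-0.89, 2.26], [0.02, 2.5], [-1.34, 4.48], [0, 2.73], [-2.66, 2.66]. Speed limits (rad/s): [2.39, 2.39, 2.79, 3.14, 3.14, 3.14].

### API

Orientations are given as a unit quaternion [x, y, z, w].
In Python, from bench import arm, planner, optics, sensors gives the robot as it stands. Calls block until the motion is done:
- arm.move_pose(position, orientation): joint-space move of the TCP to a pose.
- arm.line_to(position, rot=None, rate=0.15, threshold=None): straight line of the TCP; rot=None keeps the orientation; rate is the mean speed in m/s. With threshold (N) it stops when the force on the tool has changed by that much, and returns True; else False.
- arm.set_joints(angles): joint-space move.
- arm.gripper_to(opening, force=None): finger opening in m; force is the grip in N (None keeps the last); returns when the fingers have stopped.
- arm.dwell(seconds).
- planner.solve_ik(position, orientation): joint angles nearest the present ones, or None.
- optics.snapshot(name): name is "scene" or "top" or "wrist"; returns (picture, depth): 384x512x3 uint8, blue, green, red; 384x512 float32, m along the optical axis (not along the pixel's ray), 0 where there is no reading.
- optics.camera_params(name): a dict with "fx", "fy", "cx", "cy" (pixels), "world_from_camera" (4x4, takes a point from camera to world coordinates). Camera axes: x right, y up, looking along -z (the intrinsics and any distortion apply to the point x, -y, -z); pixel columns grow to the right and rows downward; lengths in m; the calibration is good to about 2 mm. A picture is of the moment at which its call begins: read the wrist's pose just before it. camera_params takes no time and is no camera call; for the wrist camera it gives the pose at the moment of the call.
A pose or a line that the arm cannot do raises arm.MotionError and nothing moves.
- arm.job_done(): hands the job in; it is judged then, once.
Trained networks look in the newest picture that a camera, given by its name, has taken for a name from the list of things; names that differ only in an ending like _2 or _b are one class to them, and where a whole thing is asked for, a point or a joint stands for the part that bears it (a point fixed in the world has none). Each returns a list of dicts, best first, with "confidence" (0 to 1); they miss things now and then, are a little off and sometimes report something else, mostly with a low value. They report only what shows in the picture. A call takes as long as a camera call.
- optics.boxes_of(camera, label): "xy" ([column, row] in pixels, amid what is visible of it).
- optics.mark_of(camera, label): "xy" ([column, row] in pixels: a listed point, or the origin of a listed thing).
Readings, each from a call of its own:
- sensors.current_time(): time.
- sensors.current_joint_pos(): joint angles.
- sensors.current_qvel(): joint speeds.
- sensors.current_joint_torque(): joint torques, N m.
- sensors.current_ee_pos(): TCP position.
- sensors.current_ee_rot(): TCP orientation.
- sensors.current_contact_force(): force on the tool from outside, world axes, zero at the start.
- sensors.current_torque(): the same for the moment, N m.
- sensors.current_gripper_width(): finger opening in m.
- sensors.current_finger_force(): force on a finger pad.
Only numpy, scipy, OpenCV 4.12 (cv2) and the standard library are available. Lean on these libraries where they do the work, as an engineer would, in place of code of your own. Each camera call takes 0.05 s, during which the arm holds its last target. There are 200 camera calls.

### The job

The dry box's lid stay is being replaced. Raise the sprung lid by its orange handle, past its balance point and all the way up until you feel it meet its stop, then bring it back and hold it just below the balance point, yellow pointers in the green band, so that a colleague can fit the new stay. Move it slowly, never letting it drop or fly open, leave the two jars beside the box standing where they are, and finish while still holding the lid there.

Things in the scene. Friction and masses are not known exactly. Their poses are not given: they have to be found in the camera images.
- drybox: Grey filament dry box fixed to the bench, 190 deep (x) x 240 wide (y) x 100 mm high, a spool inside. Origin: centre of its underside, on the bench. Its x axis points from the front (handle side) to the hinge side, z up. The lid is an aluminium frame, 190 x 240 x 12 mm, with a clear pane, hinged at the far edge of the box.
- green_band (a point): Middle of the green band on the +y one of two curved scales (outer radius 92 mm about the hinge axis, 18 mm wide, at box y = +141 and -141 mm). Each scale is white, green from 0.70 to 0.94 rad of lid angle, red from 0.94 to 1.16 rad, then white. A yellow pointer on each side of the lid, in the plane of the lid, shows the lid's angle on it.
- red_band (a point): Middle (1.05 rad) of the red band on the +y scale. The lid's balance point lies somewhere in the red band: it differs from start to start.
- lid_hinge (a point): Point on the lid's hinge axis, midway along it: 95 mm behind the box's centre (+x of the box) and 106 mm above the bench. The axis runs along the box's y.
- lid_handle (a point): Middle of the handle: round orange bar, 14 mm thick, parallel to the hinge, 232 mm from it in the lid's plane, 42 mm beyond the lid's front edge; 114 mm free between its two arms. Lid closed: 106 mm above the bench, 137 mm in front of the box's centre, air under it; can be pinched from above, fingers fore and aft. Raised, it is the lid's top edge. It may turn between the fingers.
- lid (a joint): Lid angle, rad: 0 closed (level), grows as the handle rises; stop at 1.50. Lid 0.9 kg, with a spring. Balance point between 0.95 and 1.15 rad: left alone below it the lid falls shut, above it the lid springs up to its stop. At the handle it takes about 1 N to lift; beyond balance it pulls away with up to about 1 N. Over 2 rad/s (0.46 m/s at the handle) counts as dropped or flown open.
- jar_tall: Bystander, leave alone: clear glass jar with steel cap, 68 mm across, 125 mm high, standing near the +y side of the box. Origin: centre of its underside.
- jar_small: Bystander, leave alone: amber jar with steel cap, 70 mm across, 85 mm high, standing near the -y side of the box. Origin: centre of its underside.

How it is judged:
On the way:
1. the lid is raised past its balance point, against its stop (value of joint lid above 1.44 rad), for 0.1 s.
At the end, for the whole second after the job is handed in: The lid stands still (under 0.1 rad/s) at 0.70 to 0.94 rad, just below its balance point, pointers in the green band, carried by the robot's fingers (contact over 0.3 N) and by nothing else, through the last second (value of joint lid between 0.7 and 0.94 rad and velocity of joint lid between -0.1 and 0.1 rad/s and contact force between the fingers and lid above 0.3 N and contact force between lid and jar_tall below 0.05 N and contact force between lid and jar_small below 0.05 N); the arm keeps its last pose, push and grip.
It fails at once if the lid drops or flies open (faster than 2 rad/s) (velocity of joint lid above 2 rad/s or velocity of joint lid below -2 rad/s).
It fails at once if a jar is shifted by more than 15 mm or tipped (distance of any of jar_tall, jar_small from where it was at the start of the episode above 0.015 m or angle between any of jar_tall, jar_small's own z axis and vertical above 0.3 rad).
It also fails if it takes over 48 s, if anything falls off the work surface, if the arm or the gripper's body presses on something with over 40 N, if the wrist force passes 120 N, or if a joint passes its speed limit or range.

## Working session

There is one attempt and no reset: what is moved stays moved. The work goes in short steps, each a Python script; the robot and the scene stay as the last script left them, time stands still between calls to the robot, and variables do not carry over. Pictures are saved under pics/ and viewed, at most 10 in all, crops included, and the job is handed in when it is done.

```bash
mkdir -p pics
cat > h.py <<'E'
import numpy as np, cv2
from bench import arm, planner, optics, sensors
def px2w(cam,d,uv,r=2):
    p=optics.camera_params(cam);u,v=uv
    w=d[int(v)-r:int(v)+r+1,int(u)-r:int(u)+r+1];w=w[w>0];z=np.median(w)
    T=np.array(p["world_from_camera"])
    return (T@[(u-p["cx"])/p["fx"]*z,-(v-p["cy"])/p["fy"]*z,-z,1])[:3]
E
python3 - <<'E'
from h import *
for c in ["scene","top"]:
    im,d=optics.snapshot(c);cv2.imwrite(f"pics/{c}0.png",im);np.save(f"{c}0.npy",d)
    p=optics.camera_params(c);print(c,{k:v for k,v in p.items() if k!="world_from_camera"},np.round(p["world_from_camera"],3).tolist())
    for l in ["drybox","lid_handle","lid_hinge","green_band","red_band","jar_tall","jar_small"]:
        for m in optics.mark_of(c,l)[:2]:
            print(l,np.round(m["xy"],1),round(m["confidence"],2),np.round(px2w(c,d,m["xy"]),3))
print(sensors.current_time(),sensors.current_ee_rot())
E
```

```text
scene {'fx': 482.65829036009285, 'fy': 482.65829036009285, 'cx': 251.45904809162118, 'cy': 187.34191982393244} [[-0.672, -0.633, 0.385, 1.027], [0.741, -0.575, 0.347, 0.46], [0.002, 0.519, 0.855, 1.137], [0.0, 0.0, 0.0, 1.0]]
drybox [212.9 192.9] 0.67 [ 0.64  -0.018  0.108]
lid_handle [254.4 147.2] 0.79 [ 0.469 -0.034  0.111]
lid_hinge [174.8 186.5] 0.71 [ 0.69  -0.102  0.107]
green_band [225.2 207.9] 0.64 [0.675 0.062 0.176]
red_band [218.5 206.9] 0.69 [0.687 0.054 0.186]
jar_tall [249.9 260.5] 0.69 [0.708 0.168 0.097]
jar_small [164.9 139.6] 0.85 [ 0.586 -0.264  0.053]
top {'fx': 405.28362316264327, 'fy': 405.28362316264327, 'cx': 257.8778578278171, 'cy': 185.754228510231} [[0.007, 0.981, -0.192, 0.408], [-1.0, 0.007, 0.001, 0.054], [0.002, 0.192, 0.981, 1.049], [0.0, 0.0, 0.0, 1.0]]
drybox [305.5 191.4] 0.73 [ 0.579 -0.059  0.11 ]
lid_handle [296.8 238.7] 0.67 [ 0.468 -0.037  0.113]
lid_hinge [317.6 144. ] 0.58 [ 0.694 -0.089  0.113]
green_band [256.2 145.7] 0.82 [0.67  0.058 0.177]
jar_tall [225.5 155.3] 0.55 [0.666 0.132 0.107]
jar_small [225.5 157.2] 0.61 [0.664 0.133 0.1  ]
0.8 [9.75370877e-01 2.20571191e-01 2.29495986e-06 3.31573969e-05]
```

View pics/scene0.png

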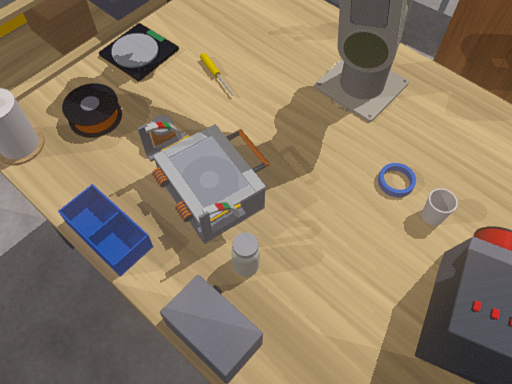

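View pics/top0.png

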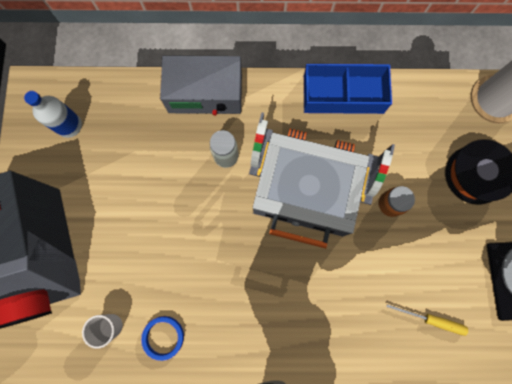

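The scene view shows the handle as an orange bar near (252,150), with jar_tall at (245,255) and the box at (210,180). The top view shows the bar from (272,232) to (326,245), jar_small at (397,200) and jar_tall at (223,147). The top network's jar_small mark is therefore wrong, and both jars are clear of the handle. I'll fit the bar from its colour and depth.

```bash
cat >> h.py <<'E'
def bar(cam,im,d,c,R=0.1,zmin=.085):
    hsv=cv2.cvtColor(im,cv2.COLOR_BGR2HSV)
    m=cv2.inRange(hsv,(3,130,70),(20,255,255))
    p=optics.camera_params(cam);T=np.array(p["world_from_camera"])
    v,u=np.nonzero((m>0)&(d>0));z=d[v,u]
    P=(T@np.array([(u-p["cx"])/p["fx"]*z,-(v-p["cy"])/p["fy"]*z,-z,1+0*z]))[:3].T
    P=P[(np.linalg.norm(P-c,axis=1)<R)&(P[:,2]>zmin)]
    a=cv2.fitLine(P[:,:2].astype(np.float32),cv2.DIST_HUBER,0,.01,.01).ravel()
    s=(P[:,:2]-a[2:])@a[:2]
    mid=a[2:]+a[:2]*(np.percentile(s,1)+np.percentile(s,99))/2
    return mid,np.degrees(np.arctan2(-a[0],a[1])) if a[1]>0 else np.degrees(np.arctan2(a[0],-a[1])),np.ptp(s),np.percentile(P[:,2],[10,50,90]),len(P)
E
python3 - <<'E'
from h import *
for c in ["scene","top"]:
    print(c,bar(c,cv2.imread(f"pics/{c}0.png"),np.load(f"{c}0.npy"),np.array([.468,-.036,.11])))
E
```

```text
scene (array([ 0.47189495, -0.03854553]), np.float32(-13.486007), np.float64(0.1352282605474749), array([0.10627604, 0.11026689, 0.11393518]), 232)
top (array([ 0.46986186, -0.03851206]), np.float32(-13.897122), np.float64(0.13368045937019898), array([0.10985353, 0.11330568, 0.115922  ]), 351)
```

```bash
cat >> h.py <<'E'
from scipy.spatial.transform import Rotation as Ro
YAW=np.radians(-13.7); ex=np.array([np.cos(YAW),np.sin(YAW),0])
def ori(s=1,tilt=0):   # y of tool along s*box x; tilt leans fingers toward hinge side
    y=s*ex; z=np.array([0,0,-1.]); M=np.column_stack([np.cross(y,z),y,z])
    return (Ro.from_rotvec(tilt*np.array([-ex[1],ex[0],0])*-1)*Ro.from_matrix(M)).as_quat()
E
python3 - <<'E'
from h import *
H=np.array([.470,-.0385,.106])
for s in (1,-1):
    for p in (H+[0,0,.1],H,np.array([.69,-.09,.32])): 
        q=planner.solve_ik(p,ori(s)); print(s,None if q is None else np.round(q,2))
q0=planner.solve_ik(H+[0,0,.1],ori(1));q1=planner.solve_ik(H+[0,0,.1],ori(-1))
s=1 if abs(q0[5])<abs(q1[5]) else -1
arm.gripper_to(.036,30)
arm.move_pose(H+[0,0,.1],ori(s))
im,d=optics.snapshot("wrist");cv2.imwrite("pics/w1.png",im)
try: print(s,bar("wrist",im,d,H))
except Exception as e: print(e)
print(sensors.current_time(),sensors.current_ee_pos(),sensors.current_gripper_width())
E
```

```text
1 [-0.19 -0.21  1.87 -0.    1.49  0.05]
1 [-0.19 -0.12  1.98 -0.    1.29  0.05]
1 [-0.2   0.38  1.03 -0.    1.73  0.04]
-1 None
-1 None
-1 NoneTraceback (most recent call last):
  File "<stdin>", line 7, in <module>
TypeError: 'NoneType' object is not subscriptable
```

Run:
```python
from h import *
H=np.array([.470,-.0385,.106])
arm.gripper_to(.036,30)
arm.move_pose(H+[0,0,.1],ori())
im,d=optics.snapshot("wrist");cv2.imwrite("pics/w1.png",im)
try: print(bar("wrist",im,d,H))
except Exception as e: print(e)
print(sensors.current_time(),sensors.current_ee_pos(),sensors.current_gripper_width())
```

```text
(array([ 0.46919922, -0.03951817]), np.float32(-13.918381), np.float64(0.13437959181026712), array([0.1083999 , 0.11092945, 0.11222258]), 2251)
3.3583 [ 0.47013629 -0.03934842  0.20608537] 0.036127228707407845
```

View pics/w1.png

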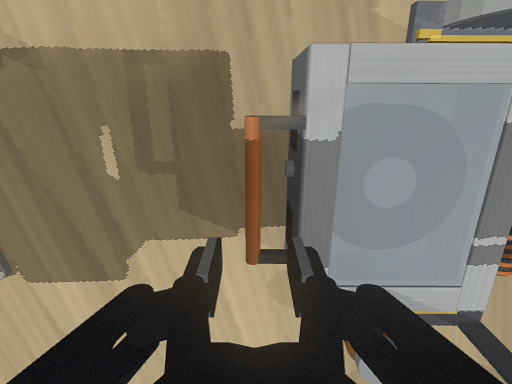

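The wrist view shows the bar at column 253, rows 116–264, centred between the fingertips at columns 212 and 295. The measured position and yaw agree with the earlier fit, so I'll descend, pinch and lift a little.

```bash
cat >> h.py <<'E'
H=np.array([.4697,-.0393,.106]); HG=H+.232*ex
def tcp(th): return HG+.232*(-np.cos(th)*ex+np.sin(th)*np.array([0,0,1.]))+[0,0,-.018]
def th_of():
    p=np.array(sensors.current_ee_pos())+[0,0,.018]-HG
    return np.arctan2(p[2],-p@ex)
def st(t=""): print(t,round(sensors.current_time(),2),"th",round(th_of(),3),"r",np.round(np.hypot((np.array(sensors.current_ee_pos())+[0,0,.018]-HG)@ex,sensors.current_ee_pos()[2]+.018-HG[2]),4),"F",np.round(sensors.current_contact_force(),1),"w",round(sensors.current_gripper_width(),4),"ff",np.round(sensors.current_finger_force(),1))
E
python3 - <<'E'
from h import *
print(arm.line_to(tcp(0),rate=.08,threshold=8));st("down")
arm.gripper_to(.005,30);st("grip")
for t in (.05,.1,.15,.2): arm.line_to(tcp(t),rate=.05); st()
im,d=optics.snapshot("scene");cv2.imwrite("pics/s2.png",im)
E
```

```text
False
down 4.98 th 0.003 r 0.2315 F [ 0.1 -0.5  0.4] w 0.0362 ff 0.0
grip 5.31 th -0.001 r 0.2331 F [-6.1  1.7  4.6] w 0.0127 ff 30.0
 5.69 th 0.05 r 0.2331 F [-4.9  0.9 -0.8] w 0.0128 ff 29.6
 6.08 th 0.102 r 0.2332 F [-7.4  1.6 -1.2] w 0.0128 ff 29.7
 6.46 th 0.153 r 0.2333 F [-9.5  1.6 -0.2] w 0.0128 ff 29.8
 6.84 th 0.202 r 0.2334 F [-11.    3.1   1.2] w 0.0129 ff 29.8
```

View pics/s2.png

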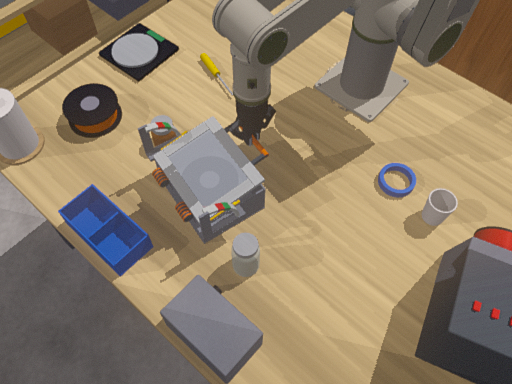

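The scene view shows the gripper on the bar at (255,135) with the lid front edge raised and both jars untouched. The radial preload shows my hinge is 1–2 mm off, so I'll add a small radial force correction and go on up to the stop.

```bash
cat >> h.py <<'E'
import json,os
def off(v=None):
    if v is not None: json.dump(list(v),open("off.json","w"))
    return np.array(json.load(open("off.json"))) if os.path.exists("off.json") else np.zeros(3)
def go(th,rate=.06,thr=None):
    r=-np.cos(th)*ex+np.array([0,0,np.sin(th)]); t=np.sin(th)*ex+np.array([0,0,np.cos(th)])
    hit=arm.line_to(tcp(th)+off(),rate=rate,threshold=thr)
    F=np.array(sensors.current_contact_force())
    off(np.clip(off()+6e-5*(F@r)*r,-.008,.008))
    return hit,F@r,F@t
E
python3 - <<'E'
from h import *
for i,t in enumerate(np.arange(.25,1.36,.05)):
    h,fr,ft=go(t)
    print(round(t,2),round(th_of(),3),"Fr %.1f Ft %.1f"%(fr,ft),"w",round(sensors.current_gripper_width(),4))
    if abs(fr)>30 or abs(ft)>20: print("stop");break
st();print(off())
im,d=optics.snapshot("scene");cv2.imwrite("pics/s3.png",cv2.resize(im[70:270,110:310],(800,600)))
E
```

```text
0.25 0.253 Fr 12.0 Ft -1.9 w 0.0131
0.3 0.305 Fr 9.2 Ft -1.6 w 0.0128
0.35 0.358 Fr 9.8 Ft -1.0 w 0.0127
0.4 0.41 Fr 7.4 Ft -2.3 w 0.0131
0.45 0.46 Fr 6.2 Ft -1.2 w 0.0129
0.5 0.509 Fr 5.9 Ft -2.2 w 0.0127
0.55 0.557 Fr 4.7 Ft -1.7 w 0.0123
0.6 0.605 Fr 5.0 Ft -1.8 w 0.0124
0.65 0.653 Fr 7.1 Ft -1.9 w 0.0128
0.7 0.701 Fr 7.2 Ft -0.9 w 0.0128
0.75 0.748 Fr 6.1 Ft -1.7 w 0.0126
0.8 0.796 Fr 7.2 Ft -2.0 w 0.0126
0.85 0.845 Fr 7.8 Ft -1.2 w 0.0125
0.9 0.894 Fr 7.9 Ft -1.5 w 0.0125
0.95 0.942 Fr 9.3 Ft -2.2 w 0.013
1.0 0.992 Fr 8.8 Ft -1.0 w 0.0128
1.05 1.039 Fr 7.2 Ft -0.5 w 0.0127
1.1 1.088 Fr 7.5 Ft -0.5 w 0.0127
1.15 1.136 Fr 6.7 Ft -1.1 w 0.0128
1.2 1.182 Fr 4.7 Ft -0.4 w 0.0128
1.25 1.231 Fr 4.6 Ft -1.1 w 0.0125
1.3 1.279 Fr 4.3 Ft -0.5 w 0.0126
1.35 1.327 Fr 2.6 Ft -0.1 w 0.0126
 14.75 th 1.327 r 0.2392 F [-1.6 -3.4  2.5] w 0.0126 ff 31.0
[-0.00645671  0.00157398  0.00615023]
```

View pics/s3.png

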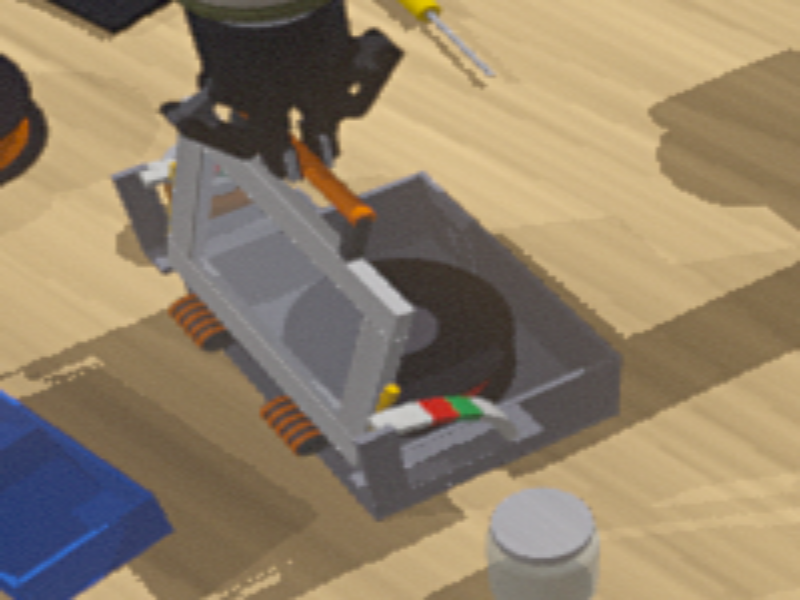

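The crop shows the lid well up, the yellow pointer at (390,398) beyond the red band at (437,408), and the tall jar standing. Now I'll raise it slowly until it meets the stop.

Run:
```python
from h import *
for t in np.arange(1.38,1.65,.025):
    h,fr,ft=go(t,.04,10)
    print(round(t,3),round(th_of(),3),h,"Fr %.1f Ft %.1f"%(fr,ft))
    if h or ft<-10: print("stop");break
arm.dwell(.4)
st();print(off())
im,d=optics.snapshot("scene");cv2.imwrite("pics/s4.png",cv2.resize(im[70:270,110:310],(800,600)))
```

```text
1.38 1.356 False Fr 1.3 Ft -1.1
1.405 1.381 False Fr 2.0 Ft -0.9
1.43 1.406 False Fr 1.4 Ft 0.7
1.455 1.43 False Fr 1.0 Ft -0.8
1.48 1.455 False Fr 2.8 Ft 0.9
1.505 1.48 False Fr 1.0 Ft -0.7
1.53 1.501 False Fr 3.5 Ft -4.1
1.555 1.507 True Fr 8.4 Ft -13.1
stop
 17.48 th 1.506 r 0.2391 F [-12.6   2.8   7.6] w 0.013 ff 31.8
[-0.00654369  0.00159518  0.00743495]
```

View pics/s4.png

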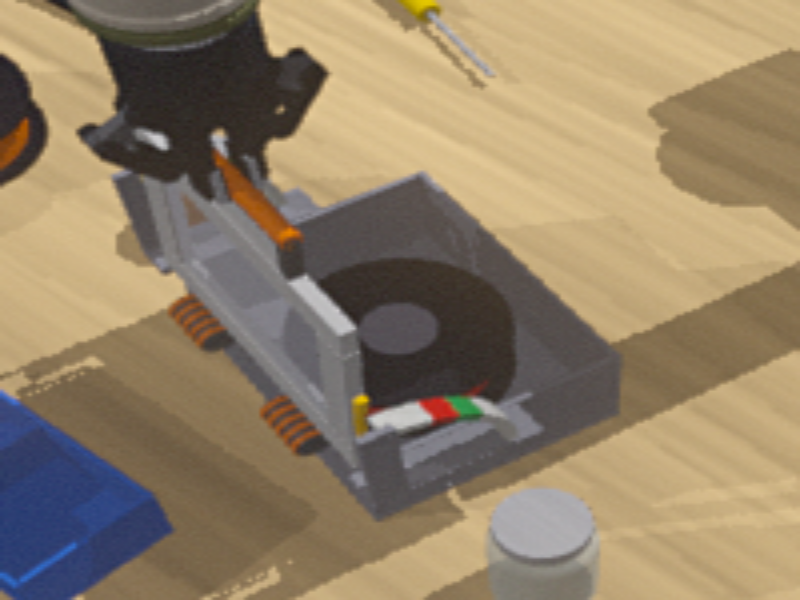

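The stop force is clear: tangential force reached −13 N at an estimated 1.506 rad, against the true stop at 1.50. The crop shows the lid upright with the pointer at (360,415), off the end of the scale. Now I'll bring it back to about 0.82 rad.

Run:
```python
from h import *
for t in np.arange(1.50,.83,-.04):
    h,fr,ft=go(t,.05)
    print(round(t,2),round(th_of(),3),"Fr %.1f Ft %.1f"%(fr,ft))
for _ in range(3):
    e=.82-th_of()
    if abs(e)<.01: break
    t+=e; go(t,.03)
arm.dwell(.5)
st()
im,d=optics.snapshot("scene");cv2.imwrite("pics/s5.png",cv2.resize(im[70:270,110:310],(800,600)))
```

```text
1.5 1.474 Fr -4.4 Ft 2.2
1.46 1.435 Fr -5.9 Ft 1.9
1.42 1.396 Fr -5.4 Ft 0.9
1.38 1.358 Fr -4.9 Ft 1.8
1.34 1.32 Fr -2.7 Ft 1.3
1.3 1.281 Fr 1.7 Ft 1.1
1.26 1.242 Fr 4.1 Ft 1.8
1.22 1.203 Fr 3.6 Ft 1.7
1.18 1.164 Fr 0.6 Ft 0.9
1.14 1.125 Fr -2.2 Ft 0.4
1.1 1.088 Fr -2.7 Ft 1.2
1.06 1.05 Fr -2.0 Ft 1.5
1.02 1.011 Fr -1.0 Ft 0.2
0.98 0.972 Fr -1.3 Ft -0.2
0.94 0.933 Fr -2.5 Ft -0.2
0.9 0.895 Fr -1.4 Ft 0.7
0.86 0.857 Fr -2.9 Ft 1.7
 24.14 th 0.822 r 0.2403 F [2.  5.4 0.6] w 0.0128 ff 29.3
```

View pics/s5.png

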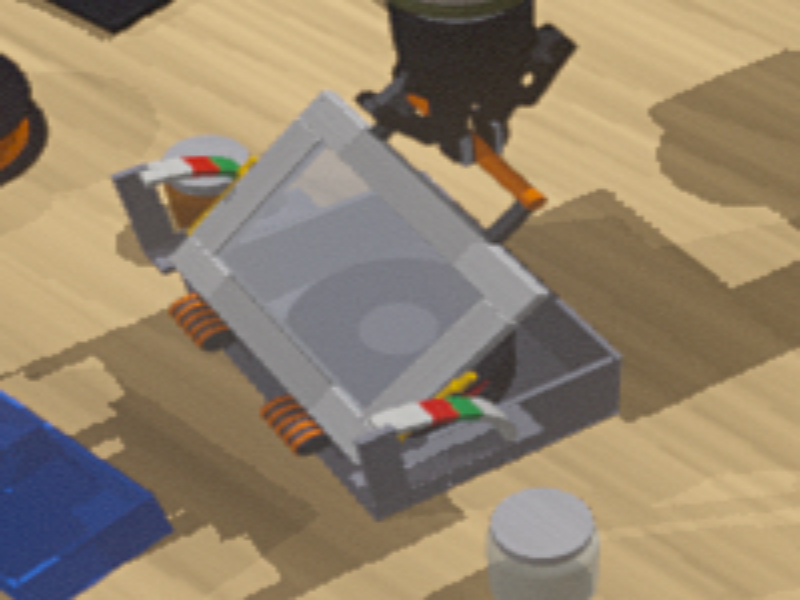

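The pointer at (465,380) lies over the green segment at (463,407). The lid is held still at about 0.82 rad and both jars are standing, so I'm handing in.

Run:
```python
from h import *
print(arm.job_done())
```

```text
the job is handed in; nothing more can be done
None
```

I raised the lid until I felt it meet its stop (estimated 1.506 rad), brought it back slowly, and handed in while still gripping it at about 0.82 rad with the pointer in the green band and both jars still standing; the judge's verdict was not reported.

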